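# Stroke the keeper tabs shut along a bent rod

### The job

Run your fingertips lightly along the S-shaped row of six blue keeper tabs on the grey carrier, starting at the end with the orange dot, so that each tab in turn is pressed down flat over the brass rod. Only touch: do not grip, lift or shove the carrier along, do not press hard, and leave the steel bosses standing on it and everything else around it alone.

Things in the scene. Friction and masses are not known exactly. Their poses are not given: they have to be found in the camera images.
- carrier: grey plastic carrier, loose on rubber feet, about 0.8 kg, 260 mm (its x) by 150 mm (its y), flat deck 22 mm above the table, turned any way round. Origin under its centre, z up. A bent 5 mm brass rod lies in the deck in an S along its x; six blue keeper tabs stand along it, tab1 at the -x end by an orange dot 16 mm across, to tab6 at the +x end, by a thin white line across the deck.
- tab1_end (a point): centre of the upper edge of tab1's raised free end; moves with the tab, a blue plate 27 x 18 x 4 mm, white stripe at the free end. The point's x axis runs along the tab from hinge to free end (pitched up while open), y across it; the hinge is 27 mm back along -x, on the side nearer the orange dot. Open, the end is about 34 mm above the table; closed, the whole top is level at 27 mm
- tab1 (a joint): hinge of tab1: 0 fully open, 0.26 rad fully flat (a stop). Stiff, no spring: about 1.2 N at the free end closes it, more nearer the hinge; it stays where left. A finger sliding from hinge to free end about 1 mm above the closed height folds it down; the other way it catches the raised end
- tab2_end (a point): the same point on tab2, an equal tab; from one tab's closed free end to the next tab's hinge is a gap of about 7 to 13 mm
- tab2 (a joint): hinge of tab2, like tab1's
- tab3_end (a point): the same point on tab3
- tab3 (a joint): hinge of tab3, like tab1's
- tab4_end (a point): the same point on tab4
- tab4 (a joint): hinge of tab4, like tab1's
- tab5_end (a point): the same point on tab5
- tab5 (a joint): hinge of tab5, like tab1's
- tab6_end (a point): the same point on tab6
- tab6 (a joint): hinge of tab6, like tab1's
- boss_a: steel flanged boss standing on the carrier, 32 mm across at the foot, 26 mm tall, in the corner near the orange dot; origin under its centre
- boss_b: second steel boss, the same, standing on the carrier in the corner by tab5 and tab6, across the rod from boss_a; origin under its centre
- gauge_ring: dark steel ring lying beside the carrier's +y long side, 48 mm across, 14 mm tall; origin under its centre
- plier_half: half of a pair of pliers lying beside the carrier's -y long side: blue round handle and steel jaw, 140 mm long along its x, 16 mm tall; origin on its underside
- grease_jar: white jar with blue cap, 48 mm across, 60 mm tall, away to the left (+y) of the carrier; origin under its centre
- oil_can: yellow bottle with red cap, 56 mm across, 130 mm tall, away to the left (+y) of the carrier; origin under its centre
- driver: red screwdriver lying away to the right (-y) of the carrier; origin on its underside
There are look-alikes about, which are no part of the job. Leave any brown or red look-alike of the boss_a alone. Leave any brown or green look-alike of the boss_b alone.

How it is judged:
On the way, in this order (a step that is already met when the one before it is completed fails the run):
1. tab1 pressed flat (the tab at the orange dot), the next still open (value of joint tab1 above 0.19 rad), for 0.02 s.
2. tab2 pressed flat, in its turn along the row (value of joint tab2 above 0.19 rad), for 0.02 s.
3. tab3 pressed flat, in its turn along the row (value of joint tab3 above 0.19 rad), for 0.02 s.
4. tab4 pressed flat, in its turn along the row (value of joint tab4 above 0.19 rad), for 0.02 s.
5. tab5 pressed flat, in its turn along the row (value of joint tab5 above 0.19 rad), for 0.02 s.
6. tab6 pressed flat, in its turn along the row (value of joint tab6 above 0.19 rad), for 0.02 s.
At the end, for the whole second after the job is handed in: all six tabs lie flat (hinge beyond 0.19 of 0.26 rad, so the free end is within about 2 mm of fully down), closed in order from the orange dot; the carrier is at rest on the table, and the bosses, ring, jar and bottle still stand upright (value of joint each of tab1, tab2, tab3, tab4, tab5, tab6 above 0.19 rad and linear speed of carrier below 0.01 m/s and height (world z) of carrier below 0.006 m and angle between each of boss_a, boss_b, gauge_ring, grease_jar, oil_can's own z axis and vertical below 0.15 rad); the robot touches nothing.
It fails at once if the carrier is lifted off the table or tipped (height (world z) of carrier above 0.012 m or angle between carrier's own z axis and vertical above 0.1 rad).
It fails at once if the carrier is shoved more than 30 mm (distance of carrier from where it was at the start of the episode above 0.03 m).
It fails at once if the fingers press on the carrier or its tabs with more than 40 N (contact force between the fingers and carrier above 40 N).
It fails at once if a steel boss on the carrier is knocked over, lifted or moved more than 40 mm (distance of any of boss_a, boss_b from where it was at the start of the episode above 0.04 m or angle between any of boss_a, boss_b's own z axis and vertical above 0.3 rad or height (world z) of any of boss_a, boss_b above 0.035 m).
It fails at once if the ring, plier half, jar, bottle or screwdriver is knocked over or moved more than 25 mm (distance of any of gauge_ring, plier_half, grease_jar, oil_can, driver from where it was at the start of the episode above 0.025 m or angle between any of grease_jar, oil_can, gauge_ring's own z axis and vertical above 0.3 rad or height (world z) of any of gauge_ring, plier_half above 0.012 m).
It also fails if it takes over 48 s, if anything falls off the work surface, if the arm or the gripper's body presses on something with over 40 N, if the wrist force passes 120 N, or if a joint passes its speed limit or range.

### The arm

A 7-joint arm with a two-finger parallel gripper is mounted at the origin on the work surface. World frame = base frame: x ahead of the robot, y to its left, z up, the work surface at z = 0. Lengths are in m, angles in rad, forces in N, time in s.
With the tool pointing down it reaches from about 0.4 to 0.85 m from the base axis. Payload 10.4 kg.
Tool frame: the origin (TCP) lies between the finger pads; the fingertips stand ahead of it and the grasp point (between the pads) lies 3 mm ahead of it (r.tips_ahead is the z of the fingertips in the tool frame, in m); z points along the fingers, y is the line along which they close (so a half turn about z gives the same grasp; the last joint's range is limited). The gripper opens to 87 mm and grips with 3 to 60 N. Pads are 19 mm wide; open, the fingers measure 117 mm over their backs; the gripper's body (75 mm by 190 mm) begins 51 mm behind the grasp point.
Start: joints at [1.128, 0.332, -0.065, 1.46, 0.022, 1.35, -0.088], TCP at [0.255, -0.571, 0.245] pointing down, gripper open.
Joint ranges: [-2.6, 2.6], [-0.5, 2.12], [-1.47, 1.34], [0.16, 2.42], [-1.27, 4.41], [0.06, 2.06], [-2.6, 2.6]. Speed limits (rad/s): [2.22, 2.22, 2.79, 2.79, 3.14, 3.14, 3.14].

### API

Orientations are given as a unit quaternion [x, y, z, w].
In Python, from bench import telemetry, camera, get_calibration, r gives the robot as it stands.
- The arm moves only by the tool drive_tool, never from a script. Its argument "series" is one flat list of numbers, 7 for each row, row after row: the turn, a rotation vector about the tool's x, y, z in units of 5 degrees (1.0 is 5 degrees), then the shift along the tool's x, y, z in units of 40 mm (1.0 is 40 mm), then the opening, from -1 (shut) to 1 (fully open). A call has 1 to 10 rows; each row is the pose to reach, as a shift and turn from the pose commanded when the call began, along the tool's axes at that moment; what a row does not reach only later rows make up. A row lasts 1/12 s, in which the tool goes at most 41.7 mm and 7.16 degrees, less where a joint would pass 70% of its speed; a pose out of reach is approached as far as the arm can. A call with a gripper value outside its range is refused whole. The fingers move at their own pace and stop on an object; "grip_force" is the grip in N (left out, the last holds). Time passes only in rows, so rows that repeat a pose let the fingers close. It gives the time, the measured TCP pose, the force, the opening and the grip force at its end, in the units of the state.
- telemetry.read_state(): the state, without advancing time (a new reading comes with each control period).
- camera(name): name is "scene" or "top"; returns the picture (400x640x3 uint8, red, green, blue); there is no depth.
- get_calibration(name): a dict with "fovy" (degrees; the focal length in pixels is half the picture's height over the tangent of half this angle, whatever the lens; pixels are square), "cx", "cy" (the principal point, pixels), "xyz" and "rotation" of the camera in the world. Camera axes: x right, y up, looking along -z (the intrinsics and any distortion apply to the point x, -y, -z); pixel columns grow to the right and rows downward; lengths in m; the calibration is good to about 2 mm. A picture is of the moment at which its call begins. get_calibration takes no time and is no camera call.
- r.close_job(): hands the job in; it is judged then, once.
The state is a dict: "time": time; "joint_positions": joint angles; "joint_vel": joint speeds; "joint_torque": joint torques, N m; "ee_pos": TCP position; "eef_rot": TCP orientation; "ft_force": force on the tool from outside, world axes, zero at the start; "torque": the same for the moment, N m; "width": finger opening in m; "grip_force": force on a finger pad.
Only numpy, scipy, OpenCV 4.12 (cv2) and the standard library are available. Lean on these libraries where they do the work, as an engineer would, in place of code of your own. Each camera call takes 0.05 s, during which the arm holds its last target. There are 200 camera calls.

## Working session

There is one attempt and no reset: what is moved stays moved. The work goes in short steps, Python scripts to look and compute and a tool call to move; the robot and the scene stay as the last step left them, time stands still between calls to the robot, and variables do not carry over. Pictures are saved under pics/ and viewed, at most 10 in all, crops included, and the job is handed in when it is done.

Besides the shell and the picture viewer there is one more tool, called as name(argument=value, ...), one argument or row to a line, values as JSON. drive_tool: Moves the arm, as the interface text tells. Its arguments: {"type":"object","properties":{"series":{"type":"array"},"grip_force":{"type":"number"}},"required":["series"]}

```bash
mkdir -p pics; ls; python3 - <<'E'
from bench import telemetry, camera, get_calibration, r
import cv2
for n in("scene","top"):
    im=camera(n); cv2.imwrite(f"pics/{n}0.png",im[:,:,::-1]); print(n,get_calibration(n))
print(telemetry.read_state(), r.tips_ahead)
E
```

```text
pics
scene {'fovy': 50.10900601406681, 'cx': 319.96754658889023, 'cy': 194.56469884515252, 'xyz': array([ 0.98393412, -0.32404251,  1.01225167]), 'rotation': array([0.2250765 , 0.11126215, 0.44738056, 0.8583775 ])}
top {'fovy': 50.57802069032577, 'cx': 319.7902537343548, 'cy': 195.38573810211983, 'xyz': array([0.37145736, 0.01339269, 1.2314728 ]), 'rotation': array([-0.04443076,  0.05252004,  0.71444595, -0.69630061])}
{'time': 0.1, 'joint_positions': array([ 1.12839618,  0.33280204, -0.06470165,  1.46085246,  0.02159209,
        1.34990675, -0.088513  ]), 'joint_vel': array([ 7.46391451e-05, -1.43341706e-03, -5.26654722e-04, -8.37453848e-04,
        8.26695230e-04,  6.50002877e-04,  4.53792229e-04]), 'joint_torque': array([ 9.74494469e-04, -6.24546146e+01,  2.47272535e-02, -3.90718138e+01,
       -6.13014470e-02,  3.65212793e-02,  6.48134346e-05]), 'ee_pos': array([ 0.25460689, -0.57043906,  0.24383996]), 'eef_rot': array([ 9.78050925e-01,  2.08365025e-01, -1.56864826e-04, -6.17137515e-04]), 'ft_force': array([0.26214193, 0.45084569, 0.24431644]), 'torque': array([-0.03613233, -0.03271077,  0.00488507]), 'grip_force': 0.0, 'width': 0.08686421489514422} 0.022
```

View pics/top0.png

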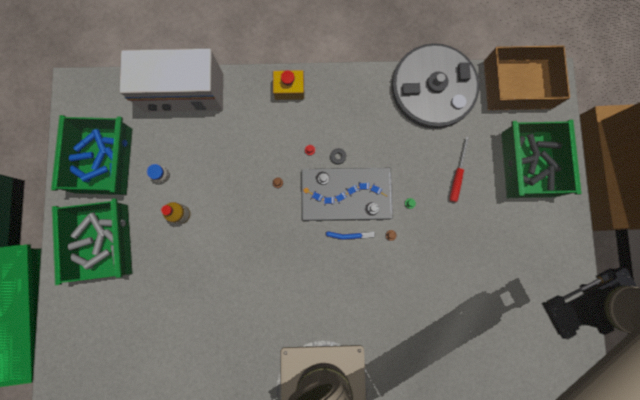

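View pics/scene0.png

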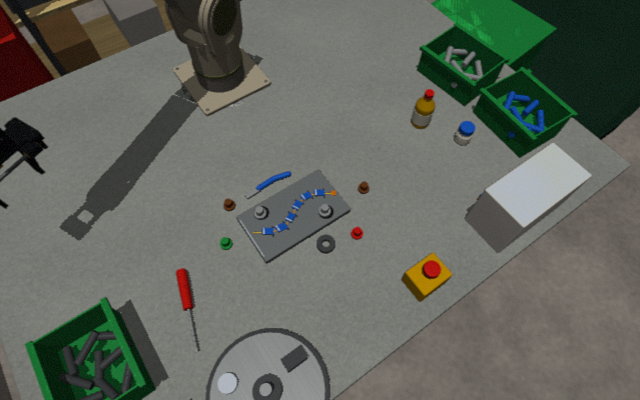

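```bash
python3 - <<'E'
import cv2
a=cv2.imread("pics/top0.png")[160:227,297:397]; cv2.imwrite("pics/top0c.png",cv2.resize(a,None,fx=8,fy=8,interpolation=cv2.INTER_CUBIC))
a=cv2.imread("pics/scene0.png")[165:265,230:355]; cv2.imwrite("pics/scene0c.png",cv2.resize(a,None,fx=6,fy=6,interpolation=cv2.INTER_CUBIC))
E
```

```text
(no output)
```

View pics/top0c.png

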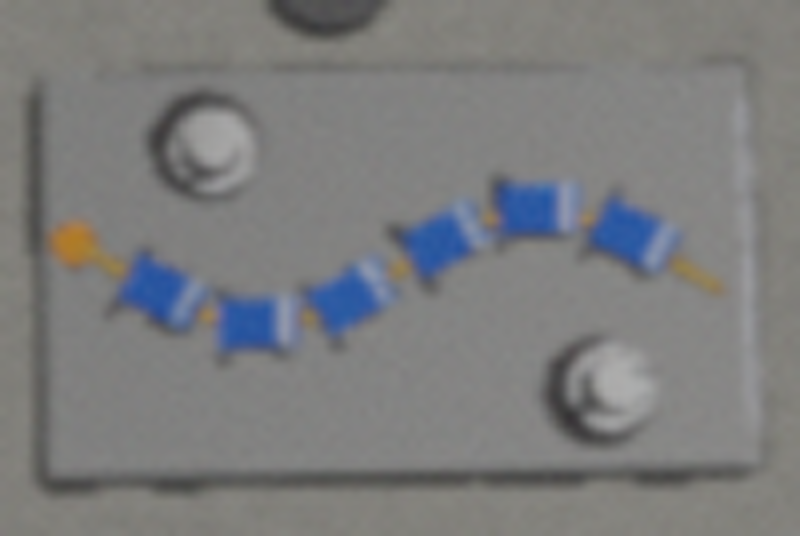

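View pics/scene0c.png

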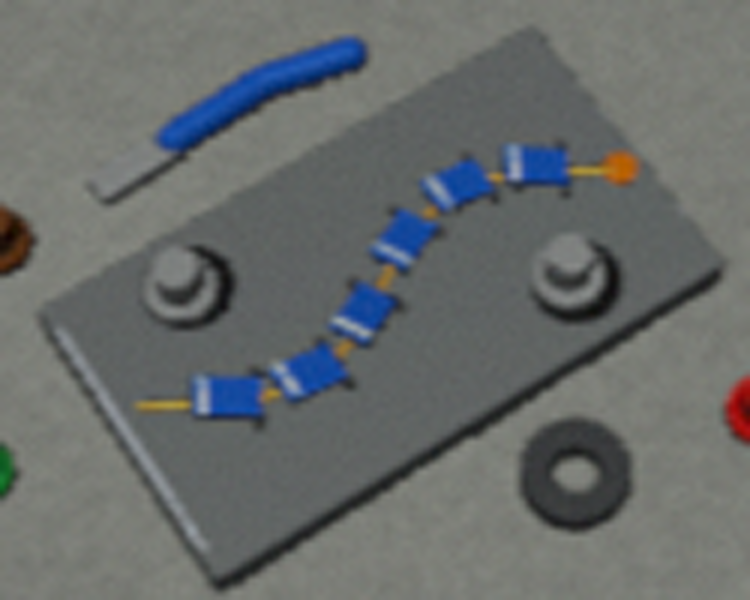

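```bash
cat > h.py <<'E'
import numpy as np
from scipy.spatial.transform import Rotation as R
from bench import get_calibration
def ray(n,u,v):
    c=get_calibration(n); f=200/np.tan(np.radians(c["fovy"]/2))
    return c["xyz"],R.from_quat(c["rotation"]).apply([(u-c["cx"])/f,-(v-c["cy"])/f,-1])
def plane(n,u,v,z):
    o,d=ray(n,u,v); return o+d*(z-o[2])/d[2]
E
python3 - <<'E'
from h import *
np.set_printoptions(precision=4,suppress=True)
T=dict(h1=(133,273),e1=(197,305),h2=(218,322),e2=(298,320),h3=(318,312),e3=(387,281),h4=(405,252),e4=(480,222),h5=(498,210),e5=(578,207),h6=(597,222),e6=(670,250),dot=(73,243),c1=(45,78),c2=(745,68),c3=(757,465),c4=(45,475))
S=dict(h1=(570,167),e1=(505,164),h2=(487,170),e2=(428,195),h3=(428,217),e3=(388,255),h4=(386,290),e4=(345,330),h5=(343,355),e5=(280,382),h6=(263,398),e6=(195,396),dot=(621,168),c1=(722,265),c2=(222,578),c3=(42,315),c4=(540,30))
for k in T:
    z={'h':.027,'e':.034}.get(k[0],.022)
    a=plane("top",297+(T[k][0]+.5)/8-.5,160+(T[k][1]+.5)/8-.5,z)
    b=plane("scene",230+(S[k][0]+.5)/6-.5,165+(S[k][1]+.5)/6-.5,z)
    print(k,a[:2],b[:2],(a-b)[:2]*1e3,'mean',(a+b)[:2]/2)
E
```

```text
h1 [0.543  0.0162] [0.5432 0.0131] [-0.1964  3.1125] mean [0.5431 0.0147]
e1 [ 0.5299 -0.0063] [ 0.5289 -0.0118] [1.0228 5.4439] mean [ 0.5294 -0.0091]
h2 [ 0.5245 -0.0138] [ 0.5236 -0.0178] [0.8923 3.962 ] mean [ 0.524  -0.0158]
e2 [ 0.5236 -0.0422] [ 0.5225 -0.0481] [1.0819 5.857 ] mean [ 0.5231 -0.0451]
h3 [ 0.5272 -0.0498] [ 0.5283 -0.0522] [-1.0887  2.3785] mean [ 0.5277 -0.051 ]
e3 [ 0.5368 -0.0744] [ 0.5371 -0.0785] [-0.2683  4.0548] mean [ 0.537  -0.0765]
h4 [ 0.5482 -0.0818] [ 0.5475 -0.0867] [0.6511 4.9528] mean [ 0.5478 -0.0843]
e4 [ 0.5573 -0.1085] [ 0.5565 -0.113 ] [0.8271 4.5162] mean [ 0.5569 -0.1108]
h5 [ 0.5626 -0.1159] [ 0.5628 -0.1186] [-0.163   2.7018] mean [ 0.5627 -0.1172]
e5 [ 0.5619 -0.1439] [ 0.5612 -0.1484] [0.6783 4.4895] mean [ 0.5616 -0.1461]
h6 [ 0.5574 -0.1514] [ 0.5604 -0.1569] [-2.9824  5.4536] mean [ 0.5589 -0.1541]
e6 [ 0.5455 -0.1762] [ 0.5465 -0.1808] [-0.9559  4.582 ] mean [ 0.546  -0.1785]
dot [0.5552 0.0376] [0.5542 0.0331] [0.942 4.546] mean [0.5547 0.0353]
c1 [0.6161 0.0465] [0.6183 0.0407] [-2.2348  5.731 ] mean [0.6172 0.0436]
c2 [ 0.6136 -0.2085] [ 0.6164 -0.2121] [-2.8598  3.5666] mean [ 0.615  -0.2103]
c3 [ 0.4686 -0.2057] [ 0.4713 -0.2129] [-2.741   7.2004] mean [ 0.47   -0.2093]
c4 [0.4715 0.0495] [0.4747 0.0451] [-3.1479  4.3467] mean [0.4731 0.0473]
```

```bash
cat >> h.py <<'E'
from bench import telemetry, r
def to(x,y,tipz,yaw=90):
    s=telemetry.read_state(); q=R.from_quat(s["eef_rot"]); t=np.array([x,y,tipz+r.tips_ahead])
    a=np.radians(yaw); c,n=np.cos(a),np.sin(a)
    g=R.from_matrix(np.array([[c,n,0],[n,-c,0],[0,0,-1]]))
    print("turn",np.round((q.inv()*g).as_rotvec(degrees=True)/5,3),"shift",np.round(q.inv().apply(t-s["ee_pos"])/.04,3),"pos",s["ee_pos"],"F",s["ft_force"],"w",s["width"],"t",s["time"])
E
python3 -c "
from h import *
to(.554,.034,.10)"
```

```text
turn [-1.3000e-02 -8.0000e-03 -1.3189e+01] shift [ 12.994 -10.744   3.059] pos [ 0.25460689 -0.57043906  0.24383996] F [0.26214193 0.45084569 0.24431644] w 0.08686421489514422 t 0.1
```

drive_tool(
  series=[0,0,-1.4,1.3,-1.05,0.3,-1,0,0,-2.8,2.6,-2.1,0.6,-1,0,0,-4.2,3.9,-3.2,0.9,-1,0,0,-5.6,5.2,-4.2,1.2,-1,0,0,-7.0,6.5,-5.3,1.5,-1,0,0,-8.4,7.8,-6.4,1.8,-1,0,0,-9.8,9.1,-7.5,2.1,-1,0,0,-11.2,10.4,-8.6,2.4,-1,0,0,-12.6,11.7,-9.7,2.7,-1,0,0,-13.2,13.0,-10.75,3.05,-1],
)

```text
time: 0.93
ee_pos: [0.4379, -0.2017, 0.1709]
eef_rot: [0.704, 0.71, -0.0, 0.0]
ft_force: [0.9, -0.4, 0.0]
width: 0.0282
grip_force: 0.0
```

```bash
python3 -c "
from h import *
to(.554,.034,.10)"
```

```text
turn [0.    0.004 0.09 ] shift [5.87  2.95  1.221] pos [ 0.43786427 -0.20170291  0.17090772] F [ 0.89013041 -0.41832595  0.02276777] w 0.02822850078601808 t 0.9333
```

drive_tool(
  series=[0,0,0,0.9,0.45,0.2,-1,0,0,0,1.8,0.9,0.4,-1,0,0,0,2.7,1.35,0.6,-1,0,0,0,3.6,1.8,0.8,-1,0,0,0,4.5,2.25,1.0,-1,0,0,0,5.3,2.65,1.1,-1,0,0,0,5.8,2.9,1.2,-1,0,0,0,5.85,2.95,1.2,-1,0,0,0,5.85,2.95,1.2,-1,0,0,0,5.85,2.95,1.2,-1],
)

```text
time: 1.77
ee_pos: [0.5551, 0.0297, 0.1229]
eef_rot: [0.707, 0.707, -0.0, -0.0]
ft_force: [0.3, -1.2, 0.3]
width: 0.0004
grip_force: 0.0
```

```bash
python3 -c "
from h import *
to(.554,.034,.10)
to(.554,.034,.040)
import cv2
from bench import camera
a=camera('scene')[125:225,230:355]; cv2.imwrite('pics/s1.png',cv2.resize(a,None,fx=6,fy=6,interpolation=cv2.INTER_CUBIC)[:,:,::-1])"
```

```text
turn [-0.009  0.006  0.006] shift [ 0.109 -0.027  0.022] pos [0.55506834 0.02965294 0.12288937] F [ 0.29846477 -1.16481607  0.30270312] w 0.00043911017103057863 t 1.7667
turn [-0.009  0.006  0.006] shift [ 0.109 -0.025  1.522] pos [0.55506834 0.02965294 0.12288937] F [ 0.29846477 -1.16481607  0.30270312] w 0.00043911017103057863 t 1.7667
```

View pics/s1.png

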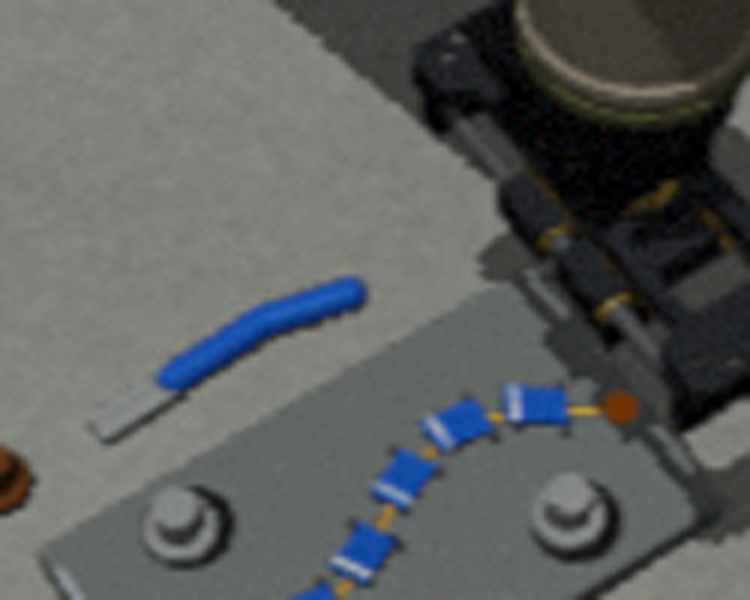

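drive_tool(
  series=[0,0,0,0.1,0,0.5,-1,0,0,0,0.1,0,1.0,-1,0,0,0,0.1,0,1.5,-1,0,0,0,0.1,0,1.6,-1,0,0,0,0.1,0,1.7,-1,0,0,0,0.1,0,1.75,-1,0,0,0,0.1,0,1.8,-1,0,0,0,0.1,0,1.8,-1,0,0,0,0.1,0,1.8,-1],
)

```text
time: 2.57
ee_pos: [0.5558, 0.0344, 0.0519]
eef_rot: [0.707, 0.707, 0.0, 0.0]
ft_force: [-0.1, -0.6, 0.7]
width: 0.0004
grip_force: 0.0
```

```bash
python3 -c "
from h import *
for p in [(.543,.0147),(.5365,.003),(.5294,-.009),(.524,-.0158),(.523,-.030),(.523,-.045)]: to(*p,.0278)"
```

```text
turn [0.013 0.002 0.008] shift [-0.492 -0.321  0.053] pos [0.55583789 0.03437311 0.05194131] F [-0.06859992 -0.64160487  0.68688279] w 0.0004087732002392435 t 2.5667
turn [0.013 0.002 0.008] shift [-0.784 -0.484  0.053] pos [0.55583789 0.03437311 0.05194131] F [-0.06859992 -0.64160487  0.68688279] w 0.0004087732002392435 t 2.5667
turn [0.013 0.002 0.008] shift [-1.084 -0.662  0.053] pos [0.55583789 0.03437311 0.05194131] F [-0.06859992 -0.64160487  0.68688279] w 0.0004087732002392435 t 2.5667
turn [0.013 0.002 0.008] shift [-1.254 -0.797  0.053] pos [0.55583789 0.03437311 0.05194131] F [-0.06859992 -0.64160487  0.68688279] w 0.0004087732002392435 t 2.5667
turn [0.013 0.002 0.008] shift [-1.609 -0.822  0.053] pos [0.55583789 0.03437311 0.05194131] F [-0.06859992 -0.64160487  0.68688279] w 0.0004087732002392435 t 2.5667
turn [0.013 0.002 0.008] shift [-1.984 -0.822  0.053] pos [0.55583789 0.03437311 0.05194131] F [-0.06859992 -0.64160487  0.68688279] w 0.0004087732002392435 t 2.5667
```

drive_tool(
  series=[0,0,0,-0.05,-0.03,0.05,-1,0,0,0,-0.1,-0.06,0.05,-1,0,0,0,-0.16,-0.1,0.05,-1,0,0,0,-0.22,-0.14,0.05,-1,0,0,0,-0.28,-0.18,0.05,-1,0,0,0,-0.34,-0.22,0.05,-1,0,0,0,-0.4,-0.26,0.05,-1,0,0,0,-0.45,-0.29,0.05,-1,0,0,0,-0.5,-0.32,0.05,-1,0,0,0,-0.55,-0.35,0.05,-1],
)

```text
time: 3.4
ee_pos: [0.5415, 0.0124, 0.0494]
eef_rot: [0.707, 0.707, 0.0, 0.0]
ft_force: [1.9, 3.5, 4.4]
width: 0.0004
grip_force: 2.5
```

```bash
python3 -c "
from h import *
for p in [(.5294,-.009),(.524,-.0158)]: to(*p,.0278)"
```

```text
turn [0.007 0.    0.011] shift [-0.534 -0.304 -0.009] pos [0.54153828 0.01237592 0.04944721] F [1.88700479 3.4863777  4.42921946] w 0.00038019660755586615 t 3.4
turn [0.007 0.    0.011] shift [-0.704 -0.439 -0.009] pos [0.54153828 0.01237592 0.04944721] F [1.88700479 3.4863777  4.42921946] w 0.00038019660755586615 t 3.4
```

drive_tool(
  series=[0,0,0,-0.05,-0.03,0,-1,0,0,0,-0.11,-0.07,0,-1,0,0,0,-0.17,-0.1,0,-1,0,0,0,-0.23,-0.14,0,-1,0,0,0,-0.29,-0.17,0,-1,0,0,0,-0.35,-0.2,0,-1,0,0,0,-0.41,-0.24,0,-1,0,0,0,-0.46,-0.27,0,-1,0,0,0,-0.5,-0.3,0,-1,0,0,0,-0.52,-0.31,0,-1],
)

```text
time: 4.23
ee_pos: [0.5291, -0.0084, 0.0494]
eef_rot: [0.707, 0.707, 0.0, 0.0]
ft_force: [2.6, 4.0, 4.8]
width: 0.0003
grip_force: 2.6
```

```bash
python3 -c "
from h import *
for p in [(.5294,-.009),(.524,-.0158),(.523,-.03),(.523,-.045)]: to(*p,.0278)
import cv2
from bench import camera
a=camera('scene')[165:265,230:355]; cv2.imwrite('pics/s2.png',cv2.resize(a,None,fx=6,fy=6,interpolation=cv2.INTER_CUBIC)[:,:,::-1])"
```

```text
turn [ 0.006 -0.003  0.01 ] shift [-0.015  0.008 -0.01 ] pos [ 0.52909231 -0.00838546  0.04941028] F [2.56943639 3.95655892 4.75107291] w 0.00026561921730272197 t 4.2333
turn [ 0.006 -0.003  0.01 ] shift [-0.185 -0.127 -0.01 ] pos [ 0.52909231 -0.00838546  0.04941028] F [2.56943639 3.95655892 4.75107291] w 0.00026561921730272197 t 4.2333
turn [ 0.006 -0.003  0.01 ] shift [-0.54  -0.153 -0.01 ] pos [ 0.52909231 -0.00838546  0.04941028] F [2.56943639 3.95655892 4.75107291] w 0.00026561921730272197 t 4.2333
turn [ 0.006 -0.003  0.01 ] shift [-0.915 -0.153 -0.01 ] pos [ 0.52909231 -0.00838546  0.04941028] F [2.56943639 3.95655892 4.75107291] w 0.00026561921730272197 t 4.2333
```

View pics/s2.png

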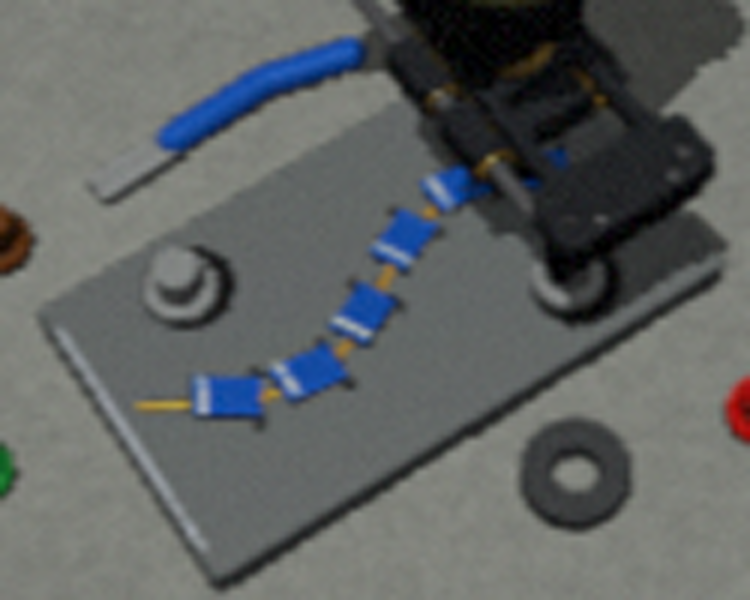

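drive_tool(
  series=[0,0,0,-0.06,-0.04,0,-1,0,0,0,-0.12,-0.08,0,-1,0,0,0,-0.18,-0.12,0,-1,0,0,0,-0.25,-0.14,0,-1,0,0,0,-0.32,-0.15,0,-1,0,0,0,-0.39,-0.15,0,-1,0,0,0,-0.46,-0.15,0,-1,0,0,0,-0.53,-0.15,0,-1,0,0,0,-0.6,-0.15,0,-1,0,0,0,-0.66,-0.15,0,-1],
)

```text
time: 5.12
ee_pos: [0.5228, -0.034, 0.0494]
eef_rot: [0.707, 0.708, 0.0, -0.0]
ft_force: [0.1, 5.6, 8.3]
width: 0.0004
grip_force: 3.9
```

```bash
python3 -c "
from h import *
for p in [(.523,-.045),(.528,-.053),(.532,-.064),(.537,-.0765)]: to(*p,.0278)"
```

```text
turn [-0.004 -0.01   0.018] shift [-0.274  0.005 -0.01 ] pos [ 0.52280019 -0.03402178  0.04940463] F [0.07220101 5.64864531 8.30172413] w 0.00038673203528554297 t 5.1167
turn [-0.004 -0.01   0.018] shift [-0.475  0.129 -0.01 ] pos [ 0.52280019 -0.03402178  0.04940463] F [0.07220101 5.64864531 8.30172413] w 0.00038673203528554297 t 5.1167
turn [-0.004 -0.01   0.018] shift [-0.75   0.229 -0.011] pos [ 0.52280019 -0.03402178  0.04940463] F [0.07220101 5.64864531 8.30172413] w 0.00038673203528554297 t 5.1167
turn [-0.004 -0.01   0.018] shift [-1.063  0.353 -0.011] pos [ 0.52280019 -0.03402178  0.04940463] F [0.07220101 5.64864531 8.30172413] w 0.00038673203528554297 t 5.1167
```

drive_tool(
  series=[0,0,0,-0.06,0,-0.01,-1,0,0,0,-0.13,0,-0.01,-1,0,0,0,-0.2,0,-0.01,-1,0,0,0,-0.27,0.02,-0.01,-1,0,0,0,-0.33,0.05,-0.01,-1,0,0,0,-0.39,0.08,-0.01,-1,0,0,0,-0.45,0.11,-0.01,-1,0,0,0,-0.51,0.14,-0.01,-1,0,0,0,-0.57,0.16,-0.01,-1,0,0,0,-0.63,0.18,-0.01,-1],
)

```text
time: 5.95
ee_pos: [0.5297, -0.0598, 0.0494]
eef_rot: [0.707, 0.707, -0.0, -0.001]
ft_force: [-2.0, 4.7, 6.5]
width: 0.0005
grip_force: 3.2
```

```bash
python3 -c "
from h import *
for p in [(.532,-.064),(.537,-.0765),(.548,-.0843),(.557,-.111)]: to(*p,.0278)
import cv2
from bench import camera
a=camera('scene')[165:265,230:355]; cv2.imwrite('pics/s3.png',cv2.resize(a,None,fx=6,fy=6,interpolation=cv2.INTER_CUBIC)[:,:,::-1])"
```

```text
turn [-0.015 -0.004  0.012] shift [-0.105  0.058 -0.009] pos [ 0.52969185 -0.05981872  0.0494449 ] F [-2.03455872  4.66146126  6.50932225] w 0.0004899378353789072 t 5.95
turn [-0.015 -0.004  0.012] shift [-0.417  0.182 -0.009] pos [ 0.52969185 -0.05981872  0.0494449 ] F [-2.03455872  4.66146126  6.50932225] w 0.0004899378353789072 t 5.95
turn [-0.015 -0.004  0.012] shift [-0.613  0.457 -0.01 ] pos [ 0.52969185 -0.05981872  0.0494449 ] F [-2.03455872  4.66146126  6.50932225] w 0.0004899378353789072 t 5.95
turn [-0.015 -0.004  0.012] shift [-1.28   0.681 -0.01 ] pos [ 0.52969185 -0.05981872  0.0494449 ] F [-2.03455872  4.66146126  6.50932225] w 0.0004899378353789072 t 5.95
```

View pics/s3.png

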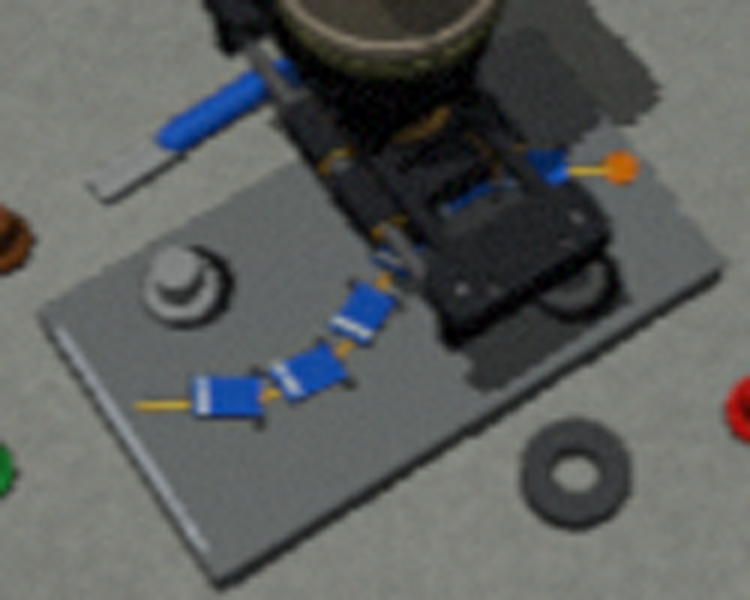

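drive_tool(
  series=[0,0,0,-0.06,0.03,0,-1,0,0,0,-0.13,0.06,0,-1,0,0,0,-0.2,0.09,0,-1,0,0,0,-0.27,0.12,0,-1,0,0,0,-0.34,0.16,0,-1,0,0,0,-0.4,0.2,0,-1,0,0,0,-0.45,0.26,0,-1,0,0,0,-0.5,0.32,0,-1,0,0,0,-0.56,0.38,0,-1,0,0,0,-0.62,0.43,0,-1],
)

```text
time: 6.83
ee_pos: [0.5461, -0.0836, 0.0494]
eef_rot: [0.706, 0.708, -0.001, -0.002]
ft_force: [-3.8, 5.2, 7.8]
width: 0.0004
grip_force: 4.2
```

```bash
python3 -c "
from h import *
for p in [(.548,-.0843),(.557,-.111),(.5627,-.1172),(.5616,-.146)]: to(*p,.0278)"
```

```text
turn [-0.039 -0.013  0.023] shift [-0.018  0.048 -0.011] pos [ 0.54608073 -0.08357327  0.0493767 ] F [-3.84742009  5.20367627  7.80433456] w 0.0004161994980085624 t 6.8333
turn [-0.039 -0.013  0.023] shift [-0.686  0.272 -0.012] pos [ 0.54608073 -0.08357327  0.0493767 ] F [-3.84742009  5.20367627  7.80433456] w 0.0004161994980085624 t 6.8333
turn [-0.039 -0.013  0.023] shift [-0.841  0.414 -0.013] pos [ 0.54608073 -0.08357327  0.0493767 ] F [-3.84742009  5.20367627  7.80433456] w 0.0004161994980085624 t 6.8333
turn [-0.039 -0.013  0.023] shift [-1.561  0.385 -0.014] pos [ 0.54608073 -0.08357327  0.0493767 ] F [-3.84742009  5.20367627  7.80433456] w 0.0004161994980085624 t 6.8333
```

drive_tool(
  series=[0,0,0,-0.07,0.03,-0.01,-1,0,0,0,-0.14,0.06,-0.01,-1,0,0,0,-0.21,0.09,-0.01,-1,0,0,0,-0.28,0.12,-0.01,-1,0,0,0,-0.35,0.15,-0.01,-1,0,0,0,-0.42,0.18,-0.01,-1,0,0,0,-0.49,0.21,-0.01,-1,0,0,0,-0.56,0.24,-0.01,-1,0,0,0,-0.63,0.27,-0.01,-1,0,0,0,-0.7,0.31,-0.01,-1],
)

```text
time: 7.67
ee_pos: [0.56, -0.113, 0.05]
eef_rot: [0.707, 0.707, -0.0, 0.0]
ft_force: [-0.7, 0.6, 0.7]
width: 0.0005
grip_force: 0.8
```

```bash
python3 -c "
from h import *
for p in [(.557,-.111),(.5627,-.1172),(.5616,-.146),(.5589,-.154)]: to(*p,.0278)"
```

```text
turn [-0.     0.001  0.01 ] shift [ 0.05  -0.075  0.005] pos [ 0.56001891 -0.11300907  0.05001931] F [-0.69756417  0.58554891  0.74818972] w 0.0005027250936079392 t 7.6667
turn [-0.     0.001  0.01 ] shift [-0.105  0.067  0.005] pos [ 0.56001891 -0.11300907  0.05001931] F [-0.69756417  0.58554891  0.74818972] w 0.0005027250936079392 t 7.6667
turn [-0.     0.001  0.01 ] shift [-0.825  0.039  0.006] pos [ 0.56001891 -0.11300907  0.05001931] F [-0.69756417  0.58554891  0.74818972] w 0.0005027250936079392 t 7.6667
turn [-0.     0.001  0.01 ] shift [-1.025 -0.029  0.006] pos [ 0.56001891 -0.11300907  0.05001931] F [-0.69756417  0.58554891  0.74818972] w 0.0005027250936079392 t 7.6667
```

drive_tool(
  series=[0,0,0,-0.06,0.03,0.01,-1,0,0,0,-0.13,0.05,0.01,-1,0,0,0,-0.2,0.06,0.01,-1,0,0,0,-0.27,0.06,0.01,-1,0,0,0,-0.34,0.06,0.01,-1,0,0,0,-0.41,0.06,0.01,-1,0,0,0,-0.48,0.05,0.01,-1,0,0,0,-0.55,0.05,0.01,-1,0,0,0,-0.63,0.04,0.01,-1,0,0,0,-0.71,0.04,0.01,-1],
)

```text
time: 8.5
ee_pos: [0.5614, -0.1416, 0.0496]
eef_rot: [0.707, 0.707, -0.0, 0.0]
ft_force: [0.6, -1.3, 1.1]
width: 0.0007
grip_force: 0.5
```

```bash
python3 -c "
from h import *
for p in [(.5616,-.146),(.5589,-.154),(.546,-.1785),(.542,-.187)]: to(*p,.0278)
import cv2
from bench import camera
a=camera('scene')[165:265,230:355]; cv2.imwrite('pics/s4.png',cv2.resize(a,None,fx=6,fy=6,interpolation=cv2.INTER_CUBIC)[:,:,::-1])"
```

```text
turn [-0.001  0.003  0.009] shift [-0.11   0.004 -0.006] pos [ 0.56141643 -0.14158336  0.04956899] F [ 0.58836127 -1.33428833  1.0902244 ] w 0.0007304705576189833 t 8.5
turn [-0.001  0.003  0.009] shift [-0.31  -0.063 -0.006] pos [ 0.56141643 -0.14158336  0.04956899] F [ 0.58836127 -1.33428833  1.0902244 ] w 0.0007304705576189833 t 8.5
turn [-0.001  0.003  0.009] shift [-0.923 -0.386 -0.006] pos [ 0.56141643 -0.14158336  0.04956899] F [ 0.58836127 -1.33428833  1.0902244 ] w 0.0007304705576189833 t 8.5
turn [-0.001  0.003  0.009] shift [-1.135 -0.486 -0.005] pos [ 0.56141643 -0.14158336  0.04956899] F [ 0.58836127 -1.33428833  1.0902244 ] w 0.0007304705576189833 t 8.5
```

View pics/s4.png

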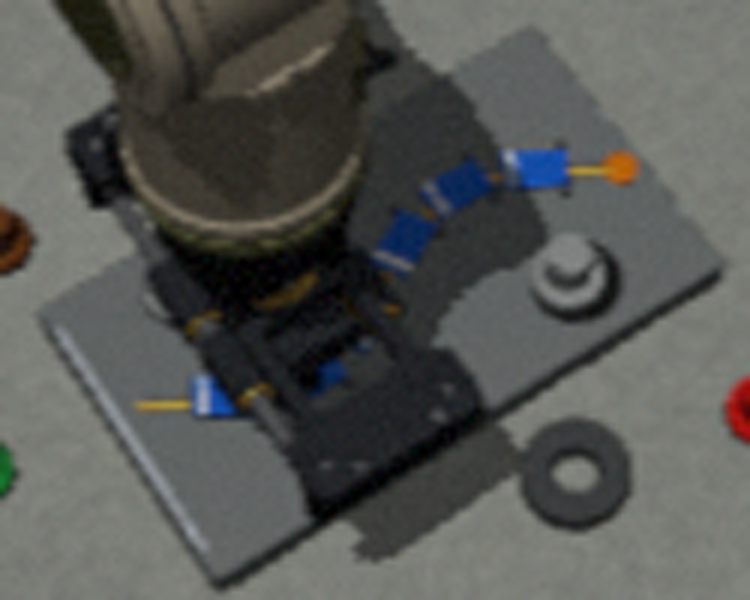

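drive_tool(
  series=[0,0,0,-0.07,0,0,-1,0,0,0,-0.15,-0.01,0,-1,0,0,0,-0.23,-0.03,0,-1,0,0,0,-0.31,-0.07,0,-1,0,0,0,-0.38,-0.1,0,-1,0,0,0,-0.45,-0.14,0,-1,0,0,0,-0.52,-0.18,0,-1,0,0,0,-0.59,-0.22,0,-1,0,0,0,-0.66,-0.26,0,-1,0,0,0,-0.73,-0.3,0,-1],
)

```text
time: 9.38
ee_pos: [0.5493, -0.1708, 0.0496]
eef_rot: [0.707, 0.707, -0.0, 0.0]
ft_force: [1.9, 0.7, 1.6]
width: 0.0005
grip_force: 0.9
```

```bash
python3 -c "
from h import *
for p in [(.546,-.1785),(.542,-.187)]: to(*p,.0278)"
```

```text
turn [-0.002  0.002  0.008] shift [-0.193 -0.082 -0.006] pos [ 0.54927247 -0.170787    0.04956194] F [1.89516428 0.71402915 1.62722196] w 0.0004970554101663613 t 9.3833
turn [-0.002  0.002  0.008] shift [-0.405 -0.182 -0.006] pos [ 0.54927247 -0.170787    0.04956194] F [1.89516428 0.71402915 1.62722196] w 0.0004970554101663613 t 9.3833
```

drive_tool(
  series=[0,0,0,-0.08,-0.04,0,-1,0,0,0,-0.16,-0.08,0,-1,0,0,0,-0.24,-0.12,0,-1,0,0,0,-0.3,-0.15,0,-1,0,0,0,-0.3,-0.15,-0.2,-1,0,0,0,-0.3,-0.15,-0.8,-1,0,0,0,-0.3,-0.15,-1.7,-1,0,0,0,-0.5,-0.15,-2.6,-1,0,0,0,-1.4,-0.15,-3.2,-1,0,0,0,-2.3,-0.15,-3.6,-1],
)

```text
time: 10.22
ee_pos: [0.545, -0.2613, 0.1978]
eef_rot: [0.705, 0.709, 0.001, 0.002]
ft_force: [1.0, -1.3, -0.5]
width: 0.0008
grip_force: 0.0
```

drive_tool(
  series=[0,0,0,-0.9,-0.3,0,-1,0,0,0,-1.8,-0.6,0,-1,0,0,0,-2.7,-0.9,0,-1,0,0,0,-3.6,-1.2,0,-1,0,0,0,-4.0,-1.3,0,-1,0,0,0,-4.0,-1.3,0,-1,0,0,0,-4.0,-1.3,0,-1,0,0,0,-4.0,-1.3,0,-1],
)

```text
time: 10.88
ee_pos: [0.4926, -0.4208, 0.1938]
eef_rot: [0.706, 0.708, 0.0, -0.0]
ft_force: [-0.1, -0.1, 0.4]
width: 0.0007
grip_force: 0.0
```

```bash
python3 -c "
from h import *
import cv2
from bench import camera
f=lambda a:cv2.resize(a,None,fx=6,fy=6,interpolation=cv2.INTER_CUBIC)
a=f(camera('scene')[165:265,230:355]); b=cv2.imread('pics/scene0c.png')[:,:,::-1]
cv2.imwrite('pics/s5.png',a[:,:,::-1])
# before / after stacked, tabs only
cv2.imwrite('pics/cmp.png',cv2.vconcat([b[130:430,120:660],a[130:430,120:660]])[:,:,::-1])
s=telemetry.read_state();print(s['time'],s['ee_pos'])"
```

```text
10.9333 [ 0.49284199 -0.42048883  0.19391104]
```

View pics/cmp.png

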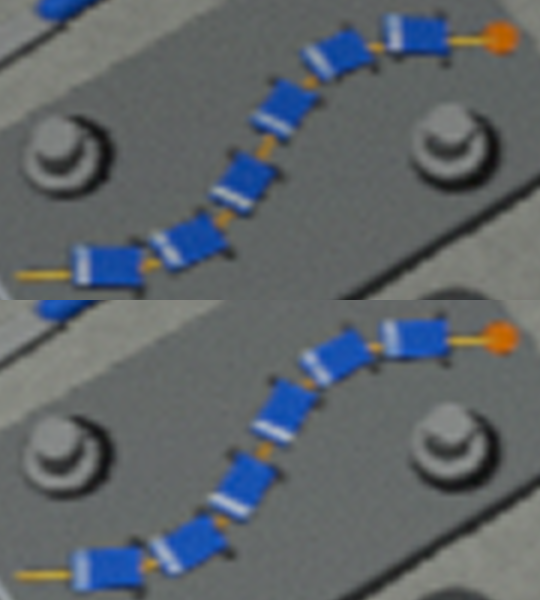

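```bash
python3 - <<'E'
from h import *
import cv2
from bench import camera
b=cv2.imread('pics/scene0.png')[:,:,::-1].astype(float)
a=np.mean([camera('scene') for _ in range(4)],axis=0)
c=get_calibration("scene");f=200/np.tan(np.radians(c["fovy"]/2))
def pr(p):
    q=R.from_quat(c["rotation"]).inv().apply(np.array(p)-c["xyz"]);return np.array([c["cx"]+f*q[0]/-q[2],c["cy"]-f*q[1]/-q[2]])
S=[(505,164),(428,195),(388,255),(345,330),(280,382),(195,396)];H=[(570,167),(487,170),(428,217),(386,290),(343,355),(263,398)]
def cen(im,e,h):
    g=cv2.resize(im[165:265,230:355],None,fx=6,fy=6,interpolation=cv2.INTER_CUBIC)
    e,h=np.array(e),np.array(h);m=e+(h-e)*.12
    Y,X=np.mgrid[:600,:750];w=np.clip(g[:,:,0]-75,0,None)*((g[:,:,2]-g[:,:,0])>8)*(np.hypot(X-m[0],Y-m[1])<28)
    return np.array([(w*X).sum(),(w*Y).sum()])/w.sum()
E=[(.5294,-.0091),(.5231,-.0451),(.537,-.0765),(.5569,-.1108),(.5616,-.1461),(.546,-.1785)]
D=[(.543,.0147),(.524,-.0158),(.5277,-.051),(.5478,-.0843),(.5627,-.1172),(.5589,-.1541)]
for i in range(6):
    d=np.array(E[i])-D[i];d/=np.linalg.norm(d)
    ex=6*(pr([*(np.array(E[i])+d*.0009),.027])-pr([*E[i],.034]))
    print(i+1,np.round(cen(a,S[i],H[i])-cen(b,S[i],H[i]),1),"expected",np.round(ex,1))
E
```

```text
1 [-4.6  1.2] expected [-2.  8.]
2 [-0.8  8.5] expected [-1.3  8.7]
3 [0.1 7.5] expected [-0.6  9. ]
4 [-0.3  7.5] expected [-0.4  8.7]
5 [-0.   7.7] expected [-0.6  8. ]
6 [-2.  3.] expected [-0.4  7.2]
```

```bash
python3 - <<'E'
from h import *
import cv2
from bench import camera
b=cv2.imread('pics/scene0.png')[:,:,::-1].astype(np.float32)
a=np.mean([camera('scene') for _ in range(4)],axis=0).astype(np.float32)
S=[(505,164),(428,195),(388,255),(345,330),(280,382),(195,396)];H=[(570,167),(487,170),(428,217),(386,290),(343,355),(263,398)]
g=lambda im:cv2.resize((im[:,:,2]-.3*im[:,:,0])[165:265,230:355],None,fx=6,fy=6,interpolation=cv2.INTER_CUBIC)
A,B=g(a),g(b)
col=[]
for e,h in zip(S,H):
    e,h=np.array(e),np.array(h);o=[]
    for t in(0.12,.8):   # stripe end, hinge end
        m=(e+(h-e)*t).astype(int);s=28
        T=B[m[1]-s:m[1]+s,m[0]-s:m[0]+s];W=A[m[1]-s-14:m[1]+s+14,m[0]-s-14:m[0]+s+14]
        r_=cv2.matchTemplate(W,T,cv2.TM_CCOEFF_NORMED);_,v,_,p=cv2.minMaxLoc(r_);o+=[p[0]-14,p[1]-14,round(v,2)]
    print(o)
z=lambda im:cv2.resize(im.astype(np.uint8),None,fx=14,fy=14,interpolation=cv2.INTER_CUBIC)
R_=[z(im[y:y+18,x:x+27]) for x,y in((307,184),(256,222)) for im in(b,a)]
cv2.imwrite('pics/z.png',cv2.vconcat([cv2.hconcat(R_[:2]),cv2.hconcat(R_[2:])])[:,:,::-1])
E
```

```text
[-1, 4, 0.93, 0, 2, 0.96]
[0, 4, 0.93, 0, 2, 0.97]
[-1, 6, 0.99, -1, 2, 0.95]
[0, 6, 0.95, 0, 1, 0.98]
[0, 4, 0.96, -1, 2, 0.94]
[0, 4, 0.95, 0, 1, 0.98]
```

View pics/z.png

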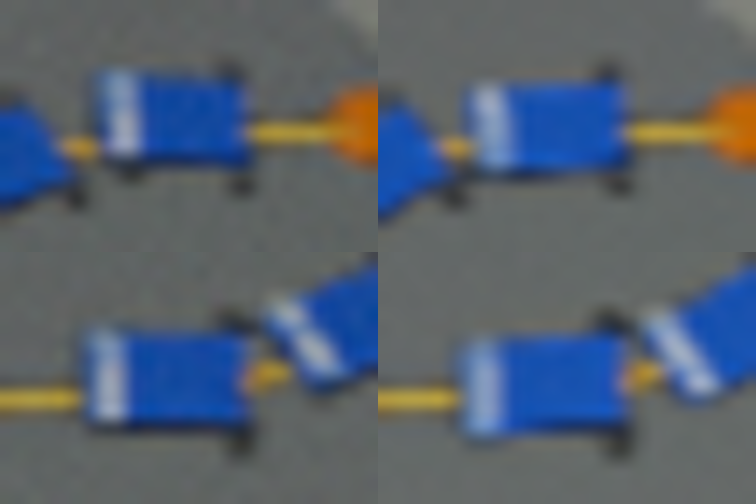

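```bash
python3 -c "
from bench import r
print(r.close_job())"
```

```text
the job is handed in; nothing more can be done
None
```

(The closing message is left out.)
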